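# File the writing slate under the desk's sprung clip

## Task

Somebody has parked the black lubricant can on a long white writing slate on the bench. First stand the can upright back in the gap on the low plank shelf, between the red box and the jar; then file that slate on the sloping desk: slip it under the sprung steel clip on top of the slates already there, lying flat and square with them and pushed fully home against the stop, so that the clip holds it. Leave the filed slates in their pile and everything else where it is.

Things in the scene. Friction and masses are not known exactly. Their poses are not given: they have to be found in the camera images.
- slate: the slate to file, the one with the can standing on it: rigid white plastic writing slate with a small hole near each end, 170 long (its x) x 56 wide (y) x 8 mm thick, about 75 g, both ends and both faces alike; origin: centre of its underside. It starts flat on the bench, its long axis roughly pointing away from the robot (x away).
- can: closed black lubricant can, upright: cylinder 52 mm in diameter up to 92 mm, then a conical shoulder and a 24 mm cap, 120 mm high in all, about 220 g; origin: centre of its base, z up its axis. It starts standing on the slate near its middle.
- bed: plywood board of the fixed wooden desk, 150 mm wide, 28 degrees up away from the robot. Origin: on its surface, middle of the foot of the stop; x up the slope into the stop, y across, z out of the board (leans to the robot). It runs from x = -250 mm (open lower edge, 55 mm above the bench) to the stop at x = 0, which is 110 mm wide and 42 mm proud. No sides. Three slates lie on it, 24 mm high.
- slate_home (a point): where the origin of the newly filed slate belongs: on top of the pile, x = -85, y = 0, z = 24 mm of the bed (its end then touches the stop); axes as the bed's
- clip: sprung flat steel arm; origin: its hinge pin across y at x = 12, z = 56 mm of the bed. It slopes down the board to a 52 mm wide heel that presses the pile at x = -72 mm of the bed with 5 N. Let go, it springs down. Beyond the heel its toe is turned up 26 degrees as a lead-in: a slate pushed up the slope on the pile (8 to 15 N) lifts it and slides under, then is held with 6.5 N.
- clip_toe (a point): middle of the edge of the clip's turned-up toe, at x = -102 mm of the bed; its underside is about 14 mm above the pile (38 mm above the board) when the clip rests on three slates; the clip reaches 65 mm above the board at most
- plank: low plank shelf standing at the robot's right, 380 (its x) x 130 (y) mm, top surface 60 mm above the bench, fixed; origin: on the bench under its middle
- shelf_gap (a point): the can's place: on the plank's top surface in the middle of its length and width, in a free gap about 190 mm long between the red box and the jar, open above
- red_box: small red plastic box with a swing door, 75 x 85 mm, 90 mm high, standing at one end of the plank (either end); origin: centre of its base
- jar: amber screw-top jar, 60 mm in diameter, 85 mm high, standing at the other end of the plank; origin: centre of its base
- pile0: lowest slate of the pile: rigid white plastic writing slate with a small hole near each end, 170 long (its x) x 56 wide (y) x 8 mm thick, about 75 g, both ends and both faces alike; origin: centre of its underside
- pile1: middle slate of the pile, like pile0
- pile2: top slate of the pile before the job, like pile0
- short_slate: a shorter slate, 110 x 56 x 8 mm, lying on the bench farther off; not part of the job
- coupling: aluminium hose coupling, 100 mm over its claws, 50 mm high, standing between the robot and the desk
- hook_spanner: steel hook spanner, 200 mm long, 7 mm thick, lying left of the desk
- scoop: yellow plastic scoop, 225 mm long, 50 mm high, lying at the left
- mug: blue mug with pencils, 76 mm in diameter, pencils up to 160 mm high, far right
- bench_brush: wooden hand brush, 240 mm long, 48 mm high, lying left of the desk
There are look-alikes about, which are no part of the job. Leave any brown or green look-alike of the slate alone. What is shaped like the can but turquoise or yellow is not meant.

How it is judged (in metres and radians):
On the way, in this order (a step that is already met when the one before it is completed fails the run):
1. the can stands upright and let go in the gap on the plank shelf (x of can in the frame of plank between -0.05 and 0.05 m and y of can in the frame of plank between -0.035 and 0.035 m and z of can in the frame of plank between 0.055 and 0.066 m and angle between can's own z axis and vertical below 0.1 rad and linear speed of can below 0.02 m/s and contact force between can and the fingers below 0.1 N), for 0.3 s.
2. the slate's leading end is under the clip, on top of the pile (x of slate in the frame of bed above -0.165 m and z of slate in the frame of bed above 0.016 m and contact force between clip and slate above 1 N), for 0.1 s.
At the end, for the whole second after the job is handed in: Can upright, still and released in the shelf gap (50 mm along, 35 mm across). Slate flat on the pile, end within 9 mm of the stop, within 14 mm of the centre line, square within 6 degrees, pressed by the clip with over 2 N, still. Filed slates within 17 mm of the stop (all of step 1 and x of slate in the frame of bed between -0.094 and -0.075 m and y of slate in the frame of bed between -0.014 and 0.014 m and z of slate in the frame of bed between 0.02 and 0.029 m and angle between the x axis of slate and the x axis of bed, either way round below 0.1 rad and angle between the z axis of slate and the z axis of bed, either way round below 0.07 rad and contact force between clip and slate above 2 N and linear speed of slate below 0.01 m/s and x of each of pile0, pile1, pile2 in the frame of bed above -0.102 m); the robot touches nothing.
It fails at once if the can tips over (angle between can's own z axis and vertical above 0.7 rad).
It fails at once if one of the other things is pushed away from its place by over 40 mm (distance of any of red_box, jar, short_slate, coupling, hook_spanner, scoop, mug, bench_brush from where it was at the start of the episode above 0.04 m).
It fails at once if a slate already filed is shifted by over 25 mm (distance of any of pile0, pile1, pile2 from where it was at the start of the episode above 0.025 m).
It also fails if it takes over 64 s, if anything falls off the work surface, if the arm or the gripper's body presses on something with over 40 N, if the wrist force passes 120 N, or if a joint passes its speed limit or range.

## Robot

A 6-joint arm with a two-finger parallel gripper is mounted at the origin on the work surface. World frame = base frame: x ahead of the robot, y to its left, z up, the work surface at z = 0. Lengths are in mm, angles in rad, forces in N, time in s.
With the tool pointing down it reaches from about 275 to 1000 mm from the base axis. Payload 8.4 kg.
Tool frame: the origin (TCP) lies midway between the tips of the shut fingers; the grasp point (between the pads) lies 19 mm behind it; z points along the fingers, y is the line along which they close (so a half turn about z gives the same grasp; the last joint's range is limited). The gripper opens to 85 mm and grips with 20 to 120 N. Pads are 22 mm wide; open, the fingers measure 114 mm over their backs; the gripper's body (76 mm by 85 mm) begins 54 mm behind the grasp point. The pads swing forward as they close: fully open they stand 13 mm farther back than shut.
Start: joints at [-1.153, 0.353, 1.633, -0, 1.155, -0.002], TCP at [254.735, -570.735, 231.281] pointing down, gripper open.
Joint ranges: [-2.63, 2.63], [-0.92, 2.1], [0.06, 2.66], [-1.3, 4.44], [0, 2.69], [-3.02, 3.02]. Speed limits (rad/s): [2.22, 2.22, 2.79, 3.14, 3.14, 3.14].

## Interface

Orientations are given as [roll, pitch, yaw] about the fixed x, y, z axes, in that order (R = Rz(yaw) Ry(pitch) Rx(roll)).
In Python, from rig import r gives the robot as it stands.
- The arm moves only by the shell command python3 -m inch 'ROWS' [OPENING] [FORCE]. ROWS is JSON, a list that holds one entry, the list of rows, each a list of 6 numbers: the shift along the tool's x, y, z scaled (see below), then the turn, a rotation vector about the tool's x, y, z scaled (see below). In form: [[[tx, ty, tz, wx, wy, wz], ...]]. A call has 1 to 8 rows; each row is the pose to reach, as a shift and turn from the pose commanded when the call began, along the tool's axes at that moment, turning the shorter way round; what a row does not reach only later rows make up. The controller multiplies each number of a shift by 20 cm and each number of a turn by pi rad. A row lasts 1/12 s, in which the tool goes at most 41.7 mm and 7.16 degrees, less where a joint would pass 70% of its speed; a pose out of reach is approached as far as the arm can. A call with a number of a shift or a turn outside -1 to 1 is refused whole. A call with a gripper value outside its range is refused whole. OPENING is the gripper's target within -1 to 1 (fully open at 1, half-way at 0, shut at -1), set as the call begins (- or left out, the last holds). The fingers move at their own pace and stop on an object; FORCE is the grip in N (left out, the last holds). Time passes only in rows, so rows that repeat a pose let the fingers close. It gives the time, the measured TCP pose, the force, the opening and the grip force at its end, in the units of the state.
- r.sense(): the state, without advancing time (a new reading comes with each control period).
- r.grab_frame(name): name is "scene" or "top"; returns the picture (400x640x3 uint8, red, green, blue); there is no depth.
- r.camera_info(name): a dict with "K" (3x3 intrinsics, pixels), "rvec" (rotation vector, rad) and "tvec" (3), from world to camera coordinates, as OpenCV has them. Camera axes: x right, y down, z forward; pixel columns grow to the right and rows downward; lengths in mm; the calibration is good to about 2 mm. A picture is of the moment at which its call begins. camera_info takes no time and is no camera call.
- r.sign_off(): hands the job in; it is judged then, once.
The state is a dict: "clock": time; "qpos": joint angles; "qvel": joint speeds; "joint_efforts": joint torques, N m; "eef_pos": TCP position; "tcp_rot": TCP orientation; "contact_force": force on the tool from outside, world axes, zero at the start; "wrist_torque": the same for the moment, N m; "opening": opening from 0.0 (shut) to 1.0 (fully open); "grasp_force": force on a finger pad.
Only numpy, scipy, OpenCV 4.12 (cv2) and the standard library are available. Lean on these libraries where they do the work, as an engineer would, in place of code of your own. Each camera call takes 0.05 s, during which the arm holds its last target. There are 200 camera calls.

## Working session

There is one attempt and no reset: what is moved stays moved. The work goes in short steps, Python scripts to look and compute and a shell command to move; the robot and the scene stay as the last step left them, time stands still between calls to the robot, and variables do not carry over. Pictures are saved under pics/ and viewed, at most 10 in all, crops included, and the job is handed in when it is done.

```bash
mkdir -p pics; ls; python3 - <<'E'
from rig import r
import cv2
for n in("scene","top"):
    cv2.imwrite(f"pics/{n}0.png",r.grab_frame(n)[:,:,::-1]); print(n,r.camera_info(n))
print(r.sense())
E
```

```text
pics
scene {'K': array([[516.30761458,   0.        , 324.34505006],
       [  0.        , 516.30761458, 203.88442537],
       [  0.        ,   0.        ,   1.        ]]), 'rvec': array([ 2.24784744,  0.70077909, -0.31710349]), 'tvec': array([-383.27779841, -147.27510545, 2374.3309006 ])}
top {'K': array([[511.80045412,   0.        , 311.19559823],
       [  0.        , 511.80045412, 200.86738529],
       [  0.        ,   0.        ,   1.        ]]), 'rvec': array([ 2.17413255, -2.20704074,  0.04203641]), 'tvec': array([ -74.45323832,  539.35488502, 1747.56545107])}
{'clock': 0.1, 'qpos': array([-1.15339596e+00,  3.53570920e-01,  1.63405169e+00, -4.73954135e-05,
        1.15515603e+00, -2.40991692e-03]), 'qvel': array([ 0.0018496 , -0.00100616, -0.00533653,  0.00119578, -0.00177077,
        0.00024987]), 'joint_efforts': array([ 6.23506367e-04, -6.06359053e+01, -3.42819285e+01,  2.41806617e-05,
        3.98394870e-03,  2.02529100e-05]), 'eef_pos': array([ 254.55775102, -570.36536752,  230.64517019]), 'tcp_rot': array([-3.14040657e+00,  4.04791034e-05,  4.19829466e-01]), 'contact_force': array([-0.5009846 , -0.58456178,  0.3251707 ]), 'wrist_torque': array([ 0.03591958, -0.03940033, -0.06491523]), 'grasp_force': 0.0, 'opening': 0.997122568735032}
```

View pics/scene0.png

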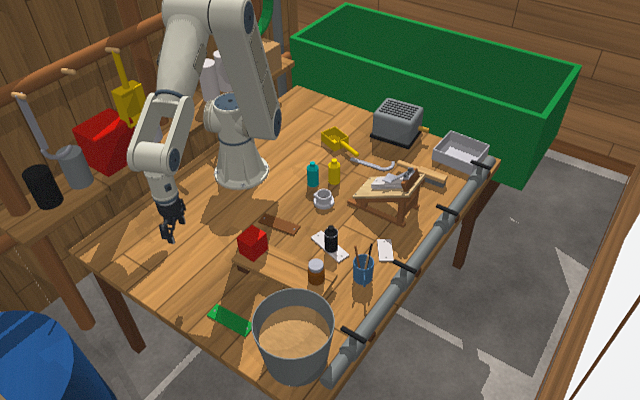

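View pics/top0.png

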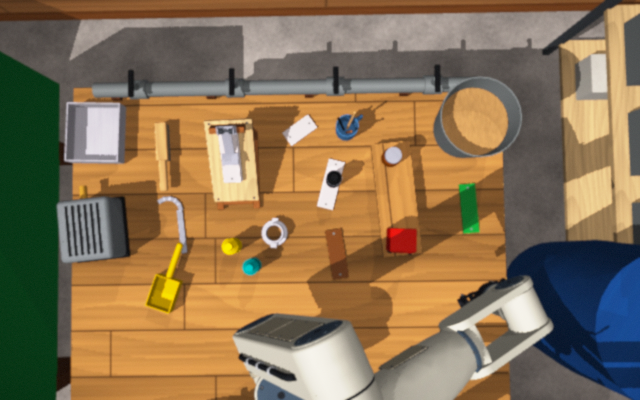

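Candidates (top view): slate = white with the black can (330,185). Not it: short white slate (300,130), brown (338,253), green (468,208), and the white pile on the desk (231,160). Can = black (333,179). Not it: turquoise (251,267), yellow (231,246). One crop to check.

```bash
cat > h.py <<'E'
from rig import r
import cv2, numpy as np
from scipy.spatial.transform import Rotation as Rn
def cam(n):
    c=r.camera_info(n); return c["K"],np.array(c["rvec"],float),np.array(c["tvec"],float)
def ray(n,uv):
    K,rv,t=cam(n); R=cv2.Rodrigues(rv)[0]
    return -R.T@t, R.T@np.linalg.inv(K)@np.array([uv[0],uv[1],1.])
def onz(n,uv,z):
    c,d=ray(n,uv); return c+d*(z-c[2])/d[2]
def proj(n,p):
    K,rv,t=cam(n); return cv2.projectPoints(np.array(p,float).reshape(-1,1,3),rv,t,K,None)[0][:,0]
def crop(n,name,x,y,w,h,s):
    im=r.grab_frame(n)[:,:,::-1]
    cv2.imwrite("pics/"+name,cv2.resize(im[y:y+h,x:x+w],None,fx=s,fy=s,interpolation=cv2.INTER_CUBIC)); return im
E
python3 - <<'E'
from h import *
im=crop("top","crop1.png",200,105,160,120,5)
hsv=cv2.cvtColor(im,cv2.COLOR_BGR2HSV)
w=((hsv[...,1]<60)&(hsv[...,2]>150)).astype(np.uint8)
n,l,st,c=cv2.connectedComponentsWithStats(w)
for i in range(1,n):
    if st[i,4]>60 and 195<c[i,0]<410 and 100<c[i,1]<230: 
        print(st[i],c[i]); 
        rect=cv2.minAreaRect(np.argwhere(l==i)[:,::-1].astype(np.float32)); print(rect, [onz("top",p,8)[:2].round(1) for p in cv2.boxPoints(rect)])
E
```

```text
[283 115  34  31 515] [299.49708738 129.76116505]
((299.2297058105469, 129.6216278076172), (16.6234130859375, 31.968101501464844), 54.46232223510742) [array([779.1,  17.6]), array([842.7, -73.8]), array([ 794.7, -106.7]), array([731.2, -15.4])]
[216 128  27  55 960] [229.50520833 157.47083333]
((229.61001586914062, 154.77000427246094), (56.85137939453125, 20.50609588623047), 81.8698959350586) [array([797.3, 247.2]), array([806.2, 176.3]), array([609.3, 149.9]), array([600.3, 220.3])]
[385 147  17  17 232] [392.94396552 154.875     ]
((393.0, 155.0), (16.0, 16.0), 90.0) [array([ 721.2, -340.7]), array([ 720.3, -396. ]), array([ 664.7, -394.7]), array([ 665.5, -339.5])]
[317 159  28  51 599] [329.29883139 185.86143573]
((330.41180419921875, 183.85296630859375), (16.734956741333008, 48.99219512939453), 14.03624439239502) [array([ 521.9, -100. ]), array([ 685.9, -143.7]), array([ 670.9, -199.6]), array([ 507. , -155.7])]
```

View pics/crop1.png

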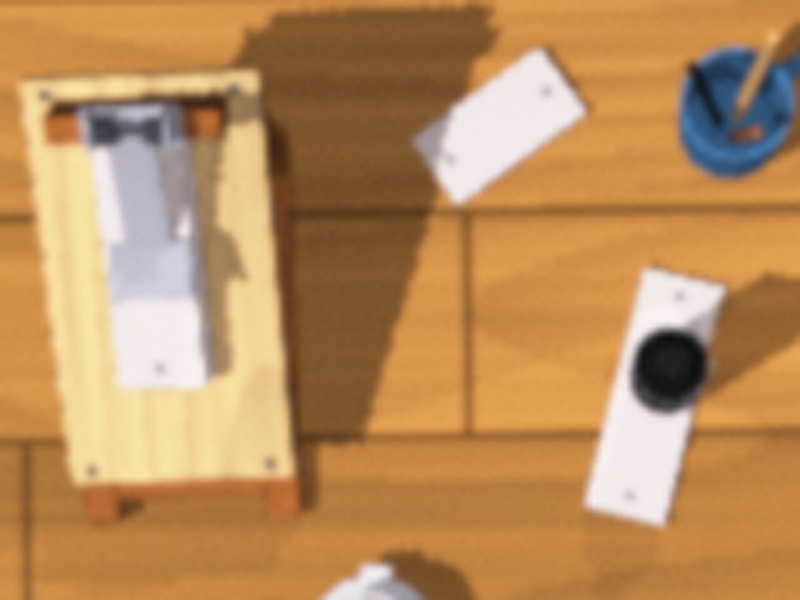

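The crop shows the white slate (ends near crop (685,280) and (625,515)) with the black can on it at (670,368). The desk board's lower edge runs (73,485)–(296,480), and the pile's lower end is (118,388)–(207,383).

```bash
python3 - <<'E'
from h import *
im=crop("top","crop2.png",355,130,80,135,4)
P=lambda x,y:((x+.5)/5-.5+200,(y+.5)/5-.5+105)
sh=np.sin(np.radians(28));ch=np.cos(np.radians(28))
zf=55+250*sh
zz=lambda x,z: zf+x*sh+z*ch
for nm,uv,z in [("lowL",(73,485),55),("lowR",(296,480),55),("pileL",(118,388),zz(-170,24)),("pileR",(207,383),zz(-170,24)),("topL",(20,83),zz(12,0)),("topR",(260,70),zz(12,0)),("stopL",(46,110),zz(0,42)),("stopR",(222,110),zz(0,42))]:
    print(nm,onz("top",P(*uv),z).round(1))
for n in("top","scene"):
    im=r.grab_frame(n); hsv=cv2.cvtColor(im,cv2.COLOR_RGB2HSV)
    def comp(m,box):
        x,y,w,h=box; k=np.zeros(m.shape,np.uint8);k[y:y+h,x:x+w]=m[y:y+h,x:x+w]
        nn,l,st,c=cv2.connectedComponentsWithStats(k);i=1+st[1:,4].argmax();return st[i],c[i]
    s,c=comp(im.max(2)<60,(315,160,35,35) if n=="top" else (310,215,40,50)); print(n,"can",s,c)
    if n=="top": print([onz(n,c,z).round(1) for z in(100,115)])
    else:
        print("base",onz(n,(c[0],s[1]+s[3]-3),8).round(1),"cap",onz(n,(c[0],s[1]+2),128).round(1))
    s,c=comp((im[...,0]>120)&(im[...,1]<60),(370,215,60,60) if n=="top" else (225,215,50,55)); print(n,"box",s,c,onz(n,c,150 if n=="top" else 105).round(1))
E
```

```text
lowL [538.6 243.4  55. ]
lowR [539.7  93.1  55. ]
pileL [598.4 201.9 113.7]
pileR [600.7 143.8 113.7]
topL [786.3 250.8 178. ]
topR [792.   99.3 178. ]
stopL [762.6 227.8 209.5]
stopR [760.7 119.  209.5]
top can [327 172  14  13 142] [333.82394366 177.88028169]
[array([ 608.1, -158.7,  100. ]), array([ 606.7, -158.2,  115. ])]
top box [387 227  30  27 676] [402.20118343 239.87721893] [ 403.8 -369.2  150. ]
scene can [325 226  12  27 267] [330.51310861 239.49812734]
base [ 613.3 -166.3    8. ] cap [ 611.6 -162.8  128. ]
scene box [237 225  29  22 344] [250.89534884 235.39244186] [ 373.3 -344.9  105. ]
```

View pics/crop2.png

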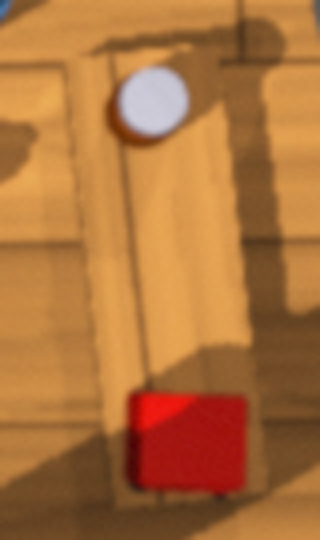

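The crop shows the plank with corners near crop (75,58), (218,50), (115,508) and (265,495). The jar is at the far end and the red box at the near end, with a free gap between them.

```bash
cat >> h.py <<'E'
YB=0.025; B0=np.array([760.5,174.5,172.4]); s28,c28=np.sin(np.radians(28)),np.cos(np.radians(28))
RB=Rn.from_euler("z",YB).as_matrix()@np.array([[c28,0,-s28],[0,1,0],[s28,0,c28]])
def bed(p): return B0+RB@np.array(p,float)
def need(pos,R):   # shift/turn in command units from measured pose
    s=r.sense(); R0=Rn.from_euler("xyz",s["tcp_rot"])
    d=R0.inv().apply(np.array(pos,float)-s["eef_pos"])/200
    w=(R0.inv()*R).as_rotvec()/np.pi
    print("need",d.round(3),w.round(4),"| tcp",s["eef_pos"].round(1),"n=%d"%np.ceil(max(np.linalg.norm(d)*200/41.7,np.linalg.norm(w)*180/7.16)))
def down(yaw): return Rn.from_euler("xyz",[np.pi,0,yaw])
E
python3 - <<'E'
from h import *
q=[(75,58),(218,50),(265,495),(115,508)]
c=[onz("top",((x+.5)/4-.5+355,(y+.5)/4-.5+130),60)[:2] for x,y in q]; print(np.round(c,1),np.mean(c,0))
print("jar",onz("top",(355+153/4,130+101/4),145))
need([609,-161,200],down(0.1))
E
```

```text
[[ 723.6 -294.9]
 [ 728.4 -414.9]
 [ 355.6 -444.9]
 [ 346.6 -320.3]] [ 538.53053177 -368.74863798]
jar [ 673.24613311 -347.86433992  145.        ]
need [ 2.452 -1.148  0.156] [-0.0002  0.      0.1018] | tcp [ 254.7 -570.6  231. ] n=14
```

```bash
R='[1,-0.468,0.05,0,0,0]'; python3 -m inch '[[[1,-0.468,0.05,0,0,0],[1,-0.468,0.05,0,0,0],[1,-0.468,0.05,0,0,0],[1,-0.468,0.05,0,0,0],[1,-0.468,0.05,0,0,0],[1,-0.468,0.05,0,0,0]]]' 1 40
python3 -m inch '[[[1,-0.468,0.05,0,0,0],[1,-0.468,0.05,0,0,0],[1,-0.468,0.05,0,0,0],[1,-0.468,0.05,0,0,0],[1,-0.468,0.05,0,0,0],[1,-0.468,0.05,0,0,0]]]'
python3 -c "
from h import *
need([609,-161,200],down(0.1))"
```

```text
clock: 0.8
eef_pos: [401.7, -399.9, 221.1]
tcp_rot: [-3.14, -0.001, 0.422]
contact_force: [0.4, 0.4, -0.3]
opening: 0.999
grasp_force: 0.0
clock: 1.3
eef_pos: [546.6, -233.2, 211.1]
tcp_rot: [-3.141, -0.002, 0.422]
contact_force: [-1.1, -0.7, -0.8]
opening: 0.999
grasp_force: 0.0
need [ 0.432 -0.201  0.057] [-0.0002 -0.0005  0.1025] | tcp [ 546.6 -233.2  211.1] n=3
```

```bash
python3 -m inch '[[[0.432,-0.201,0.057,0,0,0.1025],[0.432,-0.201,0.057,0,0,0.1025],[0.432,-0.201,0.057,0,0,0.1025],[0.432,-0.201,0.057,0,0,0.1025],[0.432,-0.201,0.057,0,0,0.1025]]]'
python3 -c "
from h import *
need([609,-161,63],down(0.1))
im=crop('scene','c3.png',280,170,100,110,5)"
```

```text
clock: 1.72
eef_pos: [606.1, -164.7, 199.5]
tcp_rot: [3.141, 0.001, 0.101]
contact_force: [-0.4, 0.1, 0.2]
opening: 0.995
grasp_force: 0.0
need [ 0.017 -0.017  0.682] [0.     0.0003 0.0004] | tcp [ 606.1 -164.7  199.5] n=4
```

View pics/c3.png

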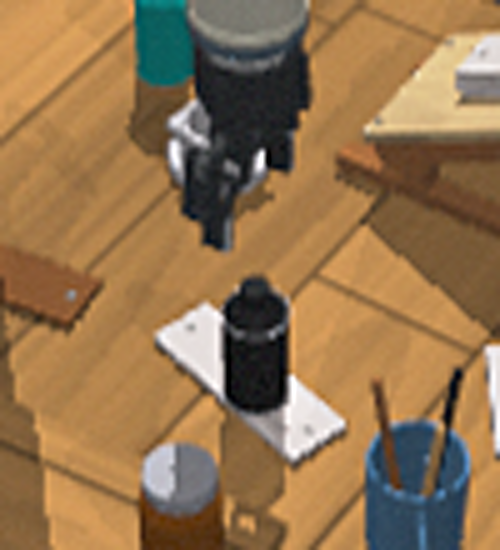

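The crop shows the gripper open above the black can (cap at crop (256,285), base at (255,408)). The fingers straddle it, so I'm lowering onto it.

```bash
python3 -m inch '[[[0.01,-0.005,0.25,0,0,0],[0.01,-0.005,0.5,0,0,0],[0.01,-0.005,0.68,0,0,0],[0.01,-0.005,0.68,0,0,0],[0.01,-0.005,0.68,0,0,0],[0.01,-0.005,0.68,0,0,0]]]'
python3 -m inch '[[[0,0,0,0,0,0],[0,0,0,0,0,0],[0,0,0,0,0,0],[0,0,0,0,0,0],[0,0,0,0,0,0],[0,0,0,0,0,0],[0,0,0,0,0,0],[0,0,0,0,0,0]]]' -1 40
```

```text
clock: 2.27
eef_pos: [608.2, -164.7, 64.9]
tcp_rot: [3.141, 0.0, 0.097]
contact_force: [1.2, -0.6, 1.7]
opening: 1.0
grasp_force: 0.0
clock: 2.93
eef_pos: [609.6, -164.0, 66.4]
tcp_rot: [3.14, -0.003, 0.098]
contact_force: [-1.2, 1.4, 9.5]
opening: 0.594
grasp_force: 40.5
```

Gripped. Next I lift and check.

```bash
python3 -m inch '[[[0,0,-0.1,0,0,0],[0,0,-0.25,0,0,0],[0,0,-0.4,0,0,0],[0,0,-0.55,0,0,0],[0,0,-0.55,0,0,0],[0,0,-0.55,0,0,0]]]'
python3 -c "
from h import *
need([538.5,-366,176],down(0.085))
im=crop('scene','c4.png',270,170,110,110,5)"
```

```text
clock: 3.43
eef_pos: [609.5, -163.9, 176.7]
tcp_rot: [3.14, -0.005, 0.098]
contact_force: [-0.6, -0.7, -3.1]
opening: 0.594
grasp_force: 42.6
need [-0.452  0.971  0.003] [ 0.0006 -0.0015  0.0042] | tcp [ 609.5 -163.9  176.7] n=6
```

View pics/c4.png

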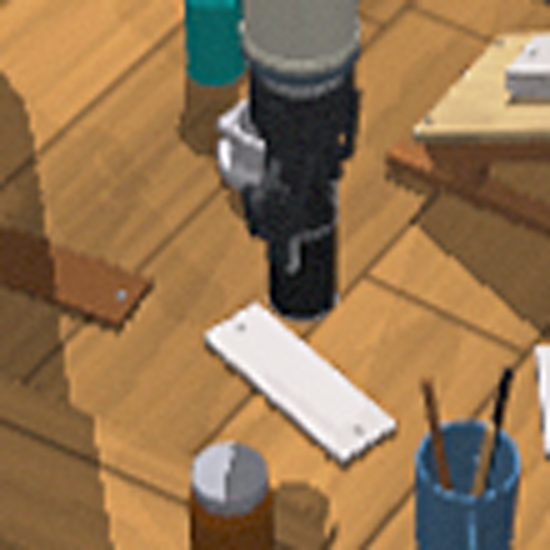

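The can hangs upright and clear of the slate (base at crop (303,310)). I'm carrying it to the shelf.

```bash
python3 -m inch '[[[-0.08,0.17,0,0,0,0],[-0.16,0.34,0,0,0,0],[-0.24,0.51,0,0,0,0],[-0.32,0.68,0,0,0,0],[-0.4,0.85,0,0,0,0],[-0.452,0.971,0,0,0,0],[-0.452,0.971,0,0,0,0],[-0.452,0.971,0,0,0,0]]]'
python3 -m inch '[[[0,0,0.1,0,0,0],[0,0,0.2,0,0,0],[0,0,0.25,0,0,0],[0,0,0.25,0,0,0]]]'
python3 -c "
from h import *
need([538.5,-366,119],down(0.085))"
```

```text
clock: 4.15
eef_pos: [535.5, -366.5, 172.0]
tcp_rot: [-3.14, 0.002, 0.095]
contact_force: [0.0, 0.4, -2.9]
opening: 0.598
grasp_force: 42.9
clock: 4.48
eef_pos: [535.5, -363.3, 120.5]
tcp_rot: [-3.137, 0.005, 0.099]
contact_force: [-0.5, 1.0, -2.3]
opening: 0.593
grasp_force: 42.8
need [0.014 0.015 0.007] [-0.0013  0.0015  0.0044] | tcp [ 535.5 -363.3  120.5] n=1
```

```bash
python3 -m inch '[[[0.01,0.01,0.008,0,0,0],[0.01,0.01,0.012,0,0,0],[0.01,0.01,0.012,0,0,0]]]'

```

```text
clock: 4.73
eef_pos: [540.1, -367.7, 122.3]
tcp_rot: [3.141, -0.001, 0.098]
contact_force: [0.3, -0.5, -1.9]
opening: 0.597
grasp_force: 42.9
```

```bash
python3 -m inch '[[[0,0,0.008,0,0,0],[0,0,0.012,0,0,0],[0,0,0.012,0,0,0]]]'

```

```text
clock: 4.98
eef_pos: [539.3, -367.6, 119.3]
tcp_rot: [3.141, -0.0, 0.098]
contact_force: [0.5, 1.1, -1.6]
opening: 0.598
grasp_force: 42.9
```

```bash
python3 -m inch '[[[0,0,0.008,0,0,0],[0,0,0.014,0,0,0],[0,0,0.014,0,0,0]]]'

```

```text
clock: 5.23
eef_pos: [539.7, -367.7, 118.5]
tcp_rot: [3.141, -0.001, 0.098]
contact_force: [-4.6, 4.4, 15.0]
opening: 0.599
grasp_force: 44.4
```

Contact made. Opening the fingers, then straight up.

```bash
python3 -m inch '[[[0,0,-0.006,0,0,0],[0,0,-0.006,0,0,0],[0,0,-0.006,0,0,0],[0,0,-0.006,0,0,0],[0,0,-0.006,0,0,0],[0,0,-0.006,0,0,0]]]' 1
python3 -m inch '[[[0,0,-0.05,0,0,0],[0,0,-0.2,0,0,0],[0,0,-0.4,0,0,0],[0,0,-0.55,0,0,0],[0,0,-0.6,0,0,0],[0,0,-0.6,0,0,0]]]'
python3 -c "
from h import *
need([535,-135,150],down(-0.26))
im=crop('scene','c5.png',210,150,160,150,4)"
```

```text
clock: 5.73
eef_pos: [539.2, -367.5, 117.2]
tcp_rot: [-3.141, 0.0, 0.098]
contact_force: [-0.4, -0.2, 0.6]
opening: 0.997
grasp_force: 0.0
clock: 6.23
eef_pos: [540.9, -368.6, 241.8]
tcp_rot: [3.137, -0.005, 0.098]
contact_force: [0.4, -0.9, -1.4]
opening: 1.001
grasp_force: 0.0
need [ 0.082 -1.167  0.455] [ 0.001  -0.0018  0.1139] | tcp [ 540.9 -368.6  241.8] n=7
```

View pics/c5.png

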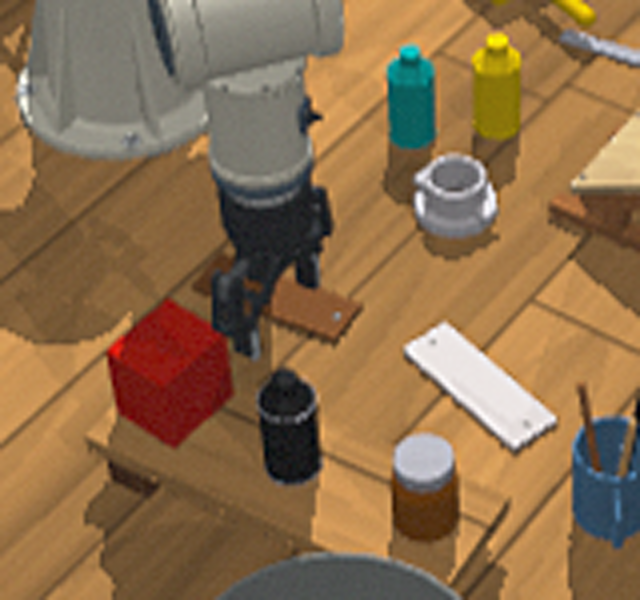

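The can stands upright between the red box and the jar (crop (289,430)), and the slate lies free (crop (480,385)). Re-measuring the slate.

```bash
python3 - <<'E'
from h import *
im=r.grab_frame("top"); hsv=cv2.cvtColor(im,cv2.COLOR_RGB2HSV)
w=((hsv[...,1]<60)&(hsv[...,2]>150)).astype(np.uint8); w[:,:300]=0;w[:,365:]=0;w[:155]=0;w[225:]=0
c=max(cv2.findContours(w,0,2)[0],key=cv2.contourArea)
b=cv2.boxPoints(cv2.minAreaRect(c)); p=np.array([onz("top",q,8)[:2] for q in b]); ctr=p.mean(0)
e=max([p[1]-p[0],p[2]-p[1]],key=np.linalg.norm); e=e*np.sign(e[0]); yaw=np.arctan2(e[1],e[0])
u=np.array([np.cos(yaw),np.sin(yaw)]); g=ctr-55*u
print(ctr,np.linalg.norm(e),yaw,"grip",g)
need([*g,60],down(yaw))
E
```

```text
[ 596.01413613 -149.6528308 ] 170.60324325244054 -0.2600128764588916 grip [ 542.8628694  -135.51271605]
need [ 0.132 -1.152  0.886] [-0.      0.      0.1139] | tcp [ 539.  -367.4  237.2] n=7
```

```bash
python3 -m inch '[[[0.132,-0.95,0.1,0,0,0.1139],[0.132,-0.95,0.1,0,0,0.1139],[0.132,-0.95,0.1,0,0,0.1139],[0.132,-0.95,0.1,0,0,0.1139],[0.132,-0.95,0.1,0,0,0.1139],[0.132,-0.95,0.1,0,0,0.1139],[0.132,-0.95,0.1,0,0,0.1139]]]' 0.65
python3 -c "
from h import *
need([543,-135.5,40],down(-.26))"
```

```text
clock: 6.92
eef_pos: [545.9, -174.1, 215.5]
tcp_rot: [-3.142, 0.004, -0.257]
contact_force: [0.1, -0.6, -0.5]
opening: 0.825
grasp_force: 0.0
need [-0.06  -0.183  0.878] [-0.      0.0012  0.0009] | tcp [ 545.9 -174.1  215.5] n=5
```

```bash
python3 -m inch '[[[-0.06,-0.183,0.2,0,0,0],[-0.06,-0.183,0.4,0,0,0],[-0.06,-0.183,0.6,0,0,0],[-0.06,-0.183,0.8,0,0,0],[-0.06,-0.183,0.878,0,0,0],[-0.06,-0.183,0.878,0,0,0],[-0.06,-0.183,0.878,0,0,0]]]'
python3 -c "
from h import *
need([543,-135.5,0],down(-.26))
im=crop('scene','c6.png',280,190,90,80,6)"
```

```text
clock: 7.5
eef_pos: [543.6, -138.0, 40.4]
tcp_rot: [3.141, 0.004, -0.261]
contact_force: [-0.4, -0.5, -0.0]
opening: 0.822
grasp_force: 0.0
need [-0.005 -0.012  0.202] [ 0.0001  0.0012 -0.0003] | tcp [ 543.6 -138.    40.4] n=1
```

View pics/c6.png

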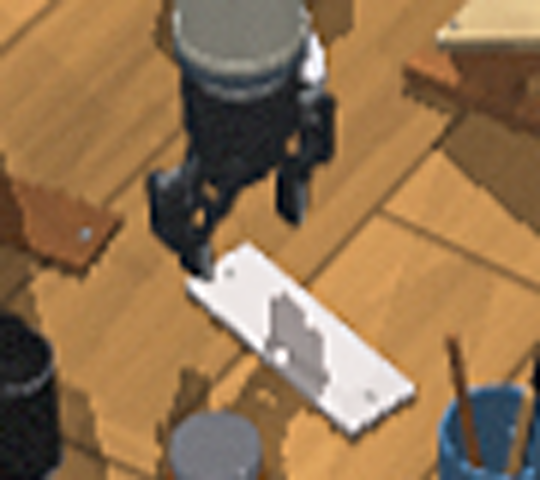

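The crop shows the open fingers (tips (200,275) and (290,220)) straddling the near end of the slate. Lowering until they touch the bench.

```bash
python3 -m inch '[[[0,-0.005,0.1,0,0,0],[0,-0.005,0.17,0,0,0],[0,-0.005,0.2,0,0,0],[0,-0.005,0.2,0,0,0]]]'
python3 -m inch '[[[0,0,0.01,0,0,0],[0,0,0.02,0,0,0],[0,0,0.02,0,0,0]]]'
```

```text
clock: 7.88
eef_pos: [545.5, -136.9, 2.4]
tcp_rot: [3.142, -0.001, -0.26]
contact_force: [-0.2, -0.6, 0.1]
opening: 0.826
grasp_force: 0.0
clock: 8.13
eef_pos: [545.6, -136.7, -1.4]
tcp_rot: [-3.142, -0.001, -0.26]
contact_force: [0.7, 0.7, -0.2]
opening: 0.828
grasp_force: 0.0
```

```bash
python3 -m inch '[[[0,0,0,0,0,0],[0,0,0,0,0,0],[0,0,0,0,0,0],[0,0,0,0,0,0],[0,0,0,0,0,0],[0,0,0,0,0,0]]]' -1 60
python3 -m inch '[[[0,0,-0.05,0,0,0],[0,0,-0.15,0,0,0],[0,0,-0.3,0,0,0],[0,0,-0.5,0,0,0],[0,0,-0.5,0,0,0]]]'
python3 -c "
from h import *
im=crop('scene','c7.png',280,180,90,80,6)"
```

```text
clock: 8.63
eef_pos: [545.6, -136.6, -1.3]
tcp_rot: [3.142, -0.001, -0.26]
contact_force: [-0.9, -0.5, 5.1]
opening: 0.627
grasp_force: 62.3
clock: 9.05
eef_pos: [549.0, -137.4, 104.9]
tcp_rot: [-3.141, -0.01, -0.26]
contact_force: [2.9, -1.2, -0.3]
opening: 0.628
grasp_force: 63.4
```

View pics/c7.png

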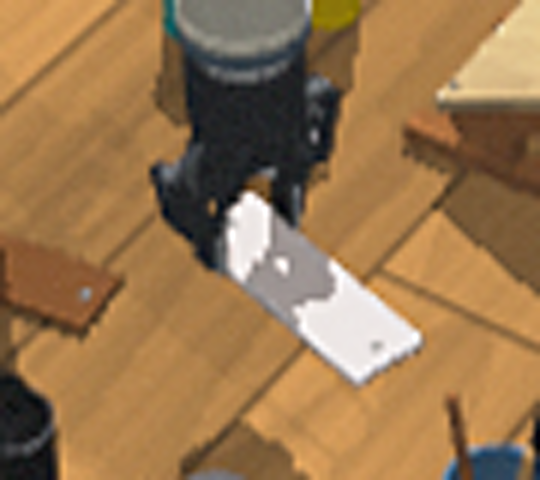

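The crop shows the slate held level across its width near its near end, far end free (corners (420,340), (358,383)). Checking its droop numerically.

```bash
cat >> h.py <<'E'
G=np.array([-52,0,-3.])   # TCP in slate frame
def tcp_for(x,y,z): return bed(np.array([x,y,z])+G)
RT=Rn.from_matrix(RB@np.diag([1,-1,-1.]))
def tobed(p): return RB.T@(np.array(p)-B0)
def slate(): # slate origin in bed frame, assuming rigid grip
    s=r.sense(); return (tobed(s["eef_pos"])-RB.T@Rn.from_euler("xyz",s["tcp_rot"]).apply(np.diag([1,-1,-1.])@G)).round(1), s["contact_force"].round(1)
E
python3 - <<'E'
from h import *
im=r.grab_frame("scene")
s=r.sense(); R=Rn.from_euler("xyz",s["tcp_rot"]); print(s["eef_pos"].round(1),s["tcp_rot"].round(3))
f=lambda a:(s["eef_pos"]+R.apply(np.diag([1,-1,-1.])@(np.array(a)-G)))
ps=[f([85,-28,8]),f([85,28,8]),f([85,-28,0])]
print(np.array(ps).round(1),((proj("scene",ps)-[280,180])*6+2.5).round(0))
down10=[p-[0,0,10] for p in ps]; print(((proj("scene",down10)-[280,180])*6+2.5).round(0))
need(tcp_for(-215,0,70),RT)
E
```

```text
[ 546.4 -136.7  100.3] [-3.142 -0.004 -0.26 ]
[[ 671.6 -199.   111.9]
 [ 686.  -144.9  111.9]
 [ 671.6 -199.   103.9]] [[353. 384.]
 [421. 340.]
 [353. 393.]]
[[353. 395.]
 [421. 351.]
 [353. 404.]]
need [-0.648 -1.404 -0.032] [ 0.0223  0.1531 -0.0888] | tcp [ 546.4 -136.7  100.3] n=8
```

No droop: the predicted corners match the image. Lift and tilt first, then move across.

```bash
python3 -m inch '[[[0,0,-0.2,0,0,0],[-0.1,0,-0.4,0.022,0.153,-0.089],[-0.2,0,-0.6,0.022,0.153,-0.089],[-0.3,0,-0.7,0.022,0.153,-0.089],[-0.3,0,-0.7,0.022,0.153,-0.089],[-0.3,0,-0.7,0.022,0.153,-0.089],[-0.3,0,-0.7,0.022,0.153,-0.089],[-0.3,0,-0.7,0.022,0.153,-0.089]]]'
python3 -c "
from h import *
need(tcp_for(-215,0,100),RT); print(slate())"
```

```text
clock: 9.82
eef_pos: [485.8, -121.1, 237.0]
tcp_rot: [-3.14, -0.481, 0.022]
contact_force: [-0.6, 0.8, -1.2]
opening: 0.631
grasp_force: 64.0
need [-0.243 -1.442  0.464] [-0.0001  0.0025 -0.001 ] | tcp [ 485.8 -121.1  237. ] n=8
(array([-166.6, -288.8,  192. ]), array([-0.6,  0.8, -1.2]))
```

```bash
python3 -m inch '[[[-0.12,-0.72,0,0,0,0],[-0.12,-0.72,0,0,0,0],[-0.12,-0.72,0,0,0,0],[-0.12,-0.72,0,0,0,0],[-0.12,-0.72,0,0,0,0]]]'
python3 -m inch '[[[-0.12,-0.72,0,0,0,0],[-0.12,-0.72,0,0,0,0],[-0.12,-0.72,0,0,0,0],[-0.12,-0.72,0,0,0,0],[-0.12,-0.72,0,0,0,0],[-0.12,-0.72,0,0,0,0]]]'
python3 -c "
from h import *
need(tcp_for(-215,0,60),RT); print(slate())"
```

```text
clock: 10.23
eef_pos: [461.9, 26.8, 225.9]
tcp_rot: [-3.14, -0.481, 0.025]
contact_force: [-0.5, -0.2, -1.4]
opening: 0.625
grasp_force: 64.0
clock: 10.73
eef_pos: [438.2, 169.1, 215.4]
tcp_rot: [3.14, -0.483, 0.028]
contact_force: [0.6, -0.6, -0.4]
opening: 0.63
grasp_force: 64.0
need [-0.01   0.014  0.662] [-0.0001  0.0017  0.001 ] | tcp [438.2 169.1 215.4] n=4
(array([-212.4,    2.8,  192. ]), array([ 0.6, -0.6, -0.4]))
```

```bash
python3 -m inch '[[[-0.02,0.014,0.2,0,0.0017,0.001],[-0.02,0.014,0.4,0,0.0017,0.001],[-0.02,0.014,0.6,0,0.0017,0.001],[-0.02,0.014,0.662,0,0.0017,0.001],[-0.02,0.014,0.662,0,0.0017,0.001],[-0.02,0.014,0.662,0,0.0017,0.001]]]'
python3 - <<'E'
from h import *
need(tcp_for(-217,0,32),RT); print(slate())
a=r.grab_frame("scene")[195-20:255,350:420]; b=r.grab_frame("top")[115:215,195:265]
im=np.zeros((600,800,3),np.uint8); A=cv2.resize(a,None,fx=5.5,fy=5.5,interpolation=2);B=cv2.resize(b,None,fx=5.7,fy=5.7,interpolation=2)
im[:A.shape[0],:A.shape[1]]=A; im[:B.shape[0],400:400+B.shape[1]]=B
cv2.imwrite("pics/c8.png",im[:,:,::-1])
E
```

```text
clock: 11.23
eef_pos: [495.8, 163.3, 95.3]
tcp_rot: [3.14, -0.487, 0.021]
contact_force: [-0.6, -0.4, -0.7]
opening: 0.63
grasp_force: 64.0
need [ 0.006 -0.023  0.136] [ 0.001   0.0006 -0.0011] | tcp [495.8 163.3  95.3] n=1
(array([-218.1,   -4.8,   59.1]), array([-0.6, -0.4, -0.7]))
```

View pics/c8.png

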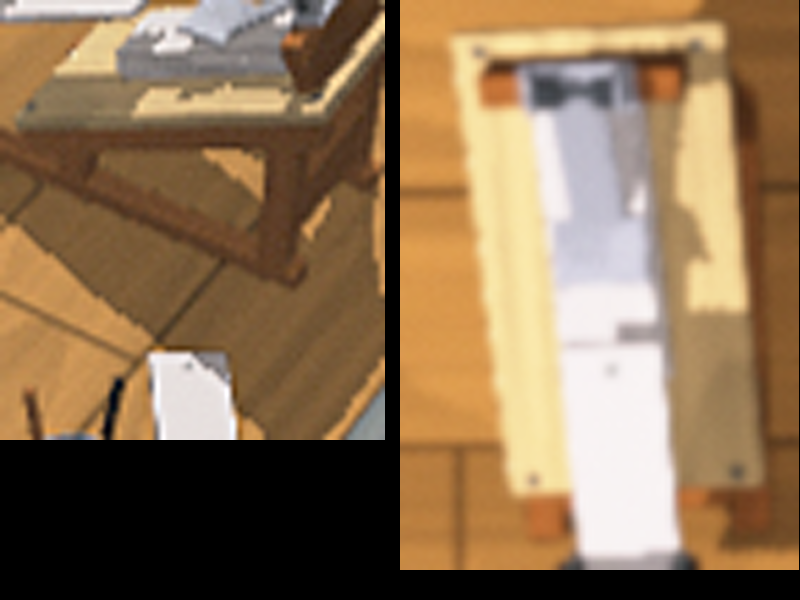

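The top view (right) shows the held slate's leading end (565–662,343), in line with the pile and clip. Checking the lateral error, then lowering.

```bash
python3 - <<'E'
from h import *
for x,y,bx,bz in [(565,345,-133,67),(662,340,-133,67),(575,556,-252,67),(680,550,-252,67),(558,280,-112,24),(657,282,-112,24)]:
    q=((x-400)/5.7+195-.4,y/5.7+115-.4); p=onz("top",q,bed([bx,0,bz])[2]); print(p.round(1),tobed(p).round(1))
need(tcp_for(-217,0,32),RT)
E
```

```text
[615.7 190.5 169.1] [-129.    19.6   64.8]
[617.7 136.8 169.1] [-128.4  -34.1   64.6]
[500.8 195.7 113.3] [-256.5   27.7   69.4]
[503.3 135.8 113.3] [-255.6  -32.3   68.9]
[655.4 199.3 141. ] [-106.9   27.5   21.3]
[653.4 143.6 141. ] [-110.   -28.3   22.9]
need [-0.    -0.019  0.145] [ 0.0003 -0.0004 -0.0013] | tcp [496.  164.1  97.3] n=1
```

```bash
python3 -m inch '[[[0,-0.018,0.05,0,0,-0.01],[0,-0.018,0.1,0,0,-0.01],[0,-0.018,0.14,0,0,-0.01],[0,-0.018,0.14,0,0,-0.01]]]'
python3 -c "
from h import *
print(slate())"
python3 -m inch '[[[0,0,0.005,0,0,0],[0,0,0.01,0,0,0],[0,0,0.01,0,0,0]]]'
python3 -c "
from h import *
print(slate())"
```

```text
clock: 11.67
eef_pos: [510.8, 168.4, 75.8]
tcp_rot: [3.128, -0.485, 0.056]
contact_force: [0.3, 0.1, -0.2]
opening: 0.632
grasp_force: 64.0
(array([-213.9,    1.6,   34.8]), array([ 0.3,  0.1, -0.2]))
clock: 11.92
eef_pos: [511.0, 168.2, 74.3]
tcp_rot: [3.128, -0.483, 0.057]
contact_force: [-0.7, -0.2, -1.2]
opening: 0.631
grasp_force: 64.0
(array([-214.4,    1.4,   33.2]), array([-0.7, -0.2, -1.2]))
```

```bash
python3 -m inch '[[[0,0,0.01,0,0,0],[0,0,0.02,0,0,0],[0,0,0.02,0,0,0]]]'
python3 -c "
from h import *
print(slate())"
python3 -m inch '[[[0,0,0.005,0,0,0],[0,0,0.01,0,0,0],[0,0,0.01,0,0,0]]]'
python3 -c "
from h import *
print(slate())"
```

```text
clock: 12.17
eef_pos: [513.4, 168.2, 71.2]
tcp_rot: [3.127, -0.48, 0.058]
contact_force: [0.5, 0.2, -1.3]
opening: 0.626
grasp_force: 64.0
(array([-213.8,    1.4,   29.3]), array([ 0.5,  0.2, -1.3]))
clock: 12.42
eef_pos: [514.4, 168.2, 69.9]
tcp_rot: [3.127, -0.479, 0.058]
contact_force: [0.4, 0.5, -1.3]
opening: 0.63
grasp_force: 64.0
(array([-213.5,    1.4,   27.6]), array([ 0.4,  0.5, -1.3]))
```

```bash
python3 -m inch '[[[0,0,0.005,0,0,0],[0,0,0.01,0,0,0],[0,0,0.01,0,0,0]]]'
python3 -c "
from h import *
print(slate());need(tcp_for(-190,0,26),RT)"
```

```text
clock: 12.67
eef_pos: [515.5, 168.2, 68.7]
tcp_rot: [3.127, -0.478, 0.059]
contact_force: [0.0, -0.2, 0.2]
opening: 0.629
grasp_force: 64.1
(array([-213. ,    1.4,   26. ]), array([ 0. , -0.2,  0.2]))
need [0.115 0.003 0.001] [-0.0004  0.0033  0.0095] | tcp [515.5 168.2  68.7] n=1
```

```bash
python3 -m inch '[[[0.05,0.0015,-0.007,0,0.003,0],[0.1,0.003,-0.007,0,0.003,0],[0.14,0.0045,-0.007,0,0.003,0],[0.14,0.0045,-0.007,0,0.003,0]]]'
python3 -c "
from h import *
print(slate());need(tcp_for(-150,0,25),RT)"
```

```text
clock: 13.0
eef_pos: [541.3, 169.2, 83.9]
tcp_rot: [3.128, -0.49, 0.058]
contact_force: [-0.1, -0.1, -0.1]
opening: 0.632
grasp_force: 64.0
(array([-183.1,    1.7,   27.9]), array([-0.1, -0.1, -0.1]))
need [0.165 0.006 0.014] [-0.0007 -0.0004  0.0092] | tcp [541.3 169.2  83.9] n=1
```

```bash
python3 -m inch '[[[0,0,0.01,0,0,0],[0.04,0.001,0.01,0,0,0],[0.08,0.002,0.01,0,0,0],[0.08,0.002,0.01,0,0,0]]]'
python3 -c "
from h import *
print(slate());need(tcp_for(-150,0,25),RT)"
```

```text
clock: 13.33
eef_pos: [553.7, 168.5, 88.1]
tcp_rot: [3.126, -0.486, 0.058]
contact_force: [-7.0, -1.9, 9.8]
opening: 0.627
grasp_force: 65.3
(array([-170.3,    0.7,   25.6]), array([-7. , -1.9,  9.8]))
need [ 0.101 -0.001  0.003] [-0.      0.0008  0.0094] | tcp [553.7 168.5  88.1] n=1
```

```bash
python3 -m inch '[[[0.04,0.001,-0.005,0,0,0],[0.08,0.002,-0.005,0,0,0],[0.12,0.003,-0.005,0,0,0],[0.12,0.003,-0.005,0,0,0]]]'
python3 -c "
from h import *
s=slate();print(s,RB.T@s[1]);need(tcp_for(-85,0,25),RT)"
```

```text
clock: 13.67
eef_pos: [574.8, 169.3, 100.2]
tcp_rot: [3.126, -0.486, 0.058]
contact_force: [-0.2, -1.1, -0.8]
opening: 0.628
grasp_force: 64.0
(array([-145.9,    1. ,   26.3]), array([-0.2, -1.1, -0.8])) [-0.57639012 -1.09465679 -0.59958398]
need [0.305 0.006 0.007] [-0.0001  0.0007  0.0094] | tcp [574.8 169.3 100.2] n=2
```

```bash
python3 - <<'E'
from h import *
s=slate();print(s,RB.T@s[1])
im=r.grab_frame("top").astype(np.float32)
for y in(0,18):
    xs=range(-160,-10,10); uv=proj("top",[bed([x,y,36]) for x in xs])
    c=cv2.remap(im,uv[:,0].astype(np.float32).reshape(1,-1),uv[:,1].astype(np.float32).reshape(1,-1),1)[0]
    for x,q in zip(xs,c): print(y,x,q.round())
E
```

```text
(array([-145.9,    1. ,   26.3]), array([-0.2, -1.1, -0.8])) [-0.57639012 -1.09465679 -0.59958398]
0 -160 [247. 241. 241.]
0 -150 [247. 241. 241.]
0 -140 [247. 241. 241.]
0 -130 [247. 241. 241.]
0 -120 [247. 241. 241.]
0 -110 [222. 215. 222.]
0 -100 [211. 209. 223.]
0 -90 [209. 207. 221.]
0 -80 [195. 194. 207.]
0 -70 [200. 197. 210.]
0 -60 [200. 197. 211.]
0 -50 [199. 197. 210.]
0 -40 [198. 196. 209.]
0 -30 [199. 196. 210.]
0 -20 [198. 195. 208.]
18 -160 [247. 240. 241.]
18 -150 [247. 241. 241.]
18 -140 [247. 241. 241.]
18 -130 [247. 241. 242.]
18 -120 [247. 241. 241.]
18 -110 [229. 221. 228.]
18 -100 [209. 207. 219.]
18 -90 [208. 205. 219.]
18 -80 [203. 201. 214.]
18 -70 [218. 210. 216.]
18 -60 [234. 226. 228.]
18 -50 [236. 230. 232.]
18 -40 [238. 231. 234.]
18 -30 [233. 228. 231.]
18 -20 [229. 223. 228.]
```

The clip still shows above the slate, so the slate is under it. Pushing on.

```bash
python3 -m inch '[[[0.06,0.002,0,0,0,0],[0.12,0.004,0,0,0,0],[0.18,0.005,0,0,0,0],[0.22,0.006,0,0,0,0],[0.22,0.006,0,0,0,0]]]'
python3 -c "
from h import *
s=slate();print(s,RB.T@s[1]);need(tcp_for(-85,0,25),RT)"
```

```text
clock: 14.13
eef_pos: [614.6, 170.7, 121.3]
tcp_rot: [3.127, -0.488, 0.058]
contact_force: [2.8, -0.6, -1.6]
opening: 0.631
grasp_force: 63.8
(array([-100.8,    1.3,   26.4]), array([ 2.8, -0.6, -1.6])) [ 1.70708339 -0.66980522 -2.71978442]
need [0.079 0.001 0.007] [-0.0003  0.0002  0.0093] | tcp [614.6 170.7 121.3] n=1
```

```bash
for i in 1; do python3 -m inch '[[[0.02,0.0005,0,0,0,0],[0.04,0.001,0,0,0,0],[0.04,0.001,0,0,0,0]]]'; done
python3 -c "
from h import *
s=slate();print(s,RB.T@s[1])"
python3 -m inch '[[[0.01,0.0005,0,0,0,0],[0.025,0.001,0,0,0,0],[0.025,0.001,0,0,0,0]]]'
python3 -c "
from h import *
s=slate();print(s,RB.T@s[1])"
```

```text
clock: 14.38
eef_pos: [620.6, 170.7, 124.4]
tcp_rot: [3.126, -0.486, 0.059]
contact_force: [-2.2, -1.6, -1.0]
opening: 0.631
grasp_force: 64.1
(array([-94.1,   1.2,  26.3]), array([-2.2, -1.6, -1. ])) [-2.4466635  -1.54450576  0.16834401]
clock: 14.63
eef_pos: [625.2, 170.9, 127.0]
tcp_rot: [3.127, -0.487, 0.059]
contact_force: [-1.9, 0.1, -3.0]
opening: 0.632
grasp_force: 63.9
(array([-88.8,   1.4,  26.3]), array([-1.9,  0.1, -3. ])) [-3.08328375  0.1474638  -1.7582991 ]
```

```bash
python3 -m inch '[[[0.01,0.0,0,0,0,0],[0.02,0,0,0,0,0],[0.02,0,0,0,0,0]]]'
python3 -c "
from h import *
s=slate();print(s,RB.T@s[1])"
python3 -m inch '[[[0.01,0.0,0,0,0,0],[0.015,0,0,0,0,0],[0.015,0,0,0,0,0]]]'
python3 -c "
from h import *
s=slate();print(s,RB.T@s[1])"
```

```text
clock: 14.88
eef_pos: [627.3, 171.0, 128.0]
tcp_rot: [3.126, -0.484, 0.059]
contact_force: [-10.3, 1.8, -0.1]
opening: 0.631
grasp_force: 64.6
(array([-86.5,   1.3,  26.1]), array([-10.3,   1.8,  -0.1])) [-9.09873702  2.05691071  4.72462728]
clock: 15.13
eef_pos: [627.4, 170.8, 128.0]
tcp_rot: [3.125, -0.48, 0.059]
contact_force: [-22.6, 5.0, 3.4]
opening: 0.627
grasp_force: 65.6
(array([-86.4,   1.2,  25.8]), array([-22.6,   5. ,   3.4])) [-18.24181984   5.56337873  13.55008583]
```

At the stop. Releasing and backing off along the bed normal.

```bash
python3 -m inch '[[[-0.008,0,0.005,0,0,0],[-0.008,0,0.005,0,0,0],[-0.008,0,0.005,0,0,0],[-0.008,0,0.005,0,0,0],[-0.008,0,0.005,0,0,0],[-0.008,0,0.005,0,0,0]]]' 1
python3 -m inch '[[[0,0,-0.1,0,0,0],[-0.1,0,-0.25,0,0,0],[-0.2,0,-0.4,0,0,0],[-0.4,0,-0.5,0,0,0],[-0.6,0,-0.6,0,0,0],[-0.6,0,-0.6,0,0,0],[-0.6,0,-0.6,0,0,0]]]'
python3 - <<'E'
from h import *
for n in("top",):
    im=r.grab_frame(n); hsv=cv2.cvtColor(im,cv2.COLOR_RGB2HSV)
    w=((hsv[...,1]<12)&(hsv[...,2]>225)).astype(np.uint8); w[:,:205]=0;w[:,260:]=0;w[:120]=0;w[:150]=0;w[210:]=0
    c=max(cv2.findContours(w,0,1)[0],key=cv2.contourArea); b=cv2.boxPoints(cv2.minAreaRect(c))
    print(cv2.boundingRect(c),cv2.contourArea(c),b.round(1).tolist())
    for q in b:
        # intersect with plane bed z=32
        o,d=ray(n,q); nz=RB[:,2]; t=(32-nz@(o-B0))/(nz@d); print(tobed(o+t*d).round(1))
    print("expect",proj(n,[bed([-170,28,32]),bed([-170,-28,32]),bed([-102,0,42])]).round(1).tolist())
    m=(im.max(2)<60); ys,xs=np.where(m[185:225,380:412]); print("can",len(xs),onz(n,(xs.mean()+380,ys.mean()+185),155) if len(xs) else 0)
E
```

```text
clock: 15.63
eef_pos: [631.6, 171.5, 129.6]
tcp_rot: [3.128, -0.489, 0.058]
contact_force: [-0.1, 0.7, -0.1]
opening: 1.0
grasp_force: 0.0
clock: 16.22
eef_pos: [466.7, 163.3, 178.9]
tcp_rot: [3.127, -0.487, 0.06]
contact_force: [0.4, 0.8, 0.6]
opening: 1.002
grasp_force: 0.0
(223, 166, 18, 17) 228.5 [[222.3000030517578, 166.3000030517578], [238.5, 164.5], [240.3000030517578, 180.89999389648438], [224.10000610351562, 182.6999969482422]]
[-111.7   26.6   32. ]
[-107.8  -25.8   32. ]
[-164.4  -25.9   32. ]
[-168.4   27.2   32. ]
expect [[223.9, 183.1], [241.1, 182.4], [229.8, 164.3]]
can 188 [ 538.2495776 -360.8568308  155.       ]
```

```bash
python3 - <<'E'
from h import *
ims=np.mean([r.grab_frame("top").astype(np.float32) for _ in range(2)],0); B=ims[...,2]
def tb(q,z=32):
    o,d=ray("top",q); nz=RB[:,2]; return tobed(o+d*(z-nz@(o-B0))/(nz@d))
L=[];Rr=[];D=[]
def cross(p,pos,sgn):   # subpixel half-level crossing nearest
    th=185
    for i in range(len(p)-1):
        if (p[i]-th)*(p[i+1]-th)<=0 and p[i]!=p[i+1]: return pos[i]+(th-p[i])/(p[i+1]-p[i])
for v in range(168,181):
    L.append(tb((cross(B[v,216:230],range(216,230),1),v))); Rr.append(tb((cross(B[v,247:234:-1],range(247,234,-1),1) if 0 else 247-cross(B[v,247:233:-1],range(0,14),1),v)))
for u in range(227,239): D.append(tb((u,190-cross(B[190:174:-1,u],range(0,16),1))))
L,Rr,D=map(np.array,(L,Rr,D))
for n,a in(("L",L),("R",Rr)):
    f=np.polyfit(a[:,0],a[:,1],1); print(n,"slope",f[0].round(3),"y@-140",np.polyval(f,-140).round(1), (a[:,1]-np.polyval(f,a[:,0])).std().round(2))
f=np.polyfit(D[:,1],D[:,0],1); print("D slope",-f[0].round(3),"x0",f[1].round(1),(D[:,0]-np.polyval(f,D[:,1])).std().round(2))
E
```

```text
L slope 0.003 y@-140 31.4 0.42
R slope 0.009 y@-140 -27.6 0.47
D slope 0.057 x0 -172.4 0.41
```

```bash
python3 -c "
from rig import r
print(r.sense()['clock'],r.sign_off())"
```

```text
the job is handed in; nothing more can be done
16.3667 None
```

I handed the job in at 16.4 s: the can stands in the shelf gap, and the slate lies under the clip, pushed against the stop and within about 2 mm of the centre line; no verdict came back, and the clip's hold on the slate wasn't measured directly.

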